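# Mount the torch as the lamp of an optical bench

## Task

Mount the torch as the lamp of the optical bench: press it down into the two spring clips, lens end towards the black slit tube, until both clips have snapped round its barrel. Then slide it forward in the clips, into the mouth of the tube, until it beds firmly on the rubber light seal inside, and let go. How deep the seal sits cannot be seen, so feel for it and do not push hard, as the glass slit is right behind it; do not force the clips, and leave the other things on the table alone.

Things in the scene. Friction and masses are not known exactly. Their poses are not given: they have to be found in the camera images.
- torch: pocket torch, bare aluminium, 180 mm long, about 0.18 kg, lying with its axis 14 mm above the table. Origin on its axis at half length; x axis along it, to the lens. Round barrel 24 mm thick from x = -70 to +60 mm; eight-sided ribbed head 28 mm across flats from +62 to +90 (flat front face with the lens at +90); shorter eight-sided grey tail cap, 28 mm, from -70 to -88, rubber button to -90.
- torch_front (a point): centre of the torch's flat front face, on its axis 90 mm ahead of its origin.
- bench: optical bench fixed to the table: aluminium rail 40 mm wide, 380 mm long (y = -130 to +250 mm) on 80 mm wide cross feet, with riders on it. Origin on the table below the middle between two spring clips; z up; y along the rail, the way the light goes, to the slit tube. Optical axis at x = 0, z = 70 mm. A lens in a ring (50 mm wide, top at z = 96 mm) stands at y = 185 mm.
- cradle (a point): point on the optical axis midway between the two clips, 70 mm above the table; the axis of a seated torch passes through it. 68 mm of free room along the bench's y between the clips; the grey rider below has its top at z = 40 mm, 46 mm wide. Torch seated, it slides along y against a fairly even drag of some 3 to 9 N.
- clip_rear (a point): seat centre of the rear clip (40 mm behind the cradle point), a pair of sprung steel fingers with rolled lips, open upward: 12 mm wide along y, 33 mm over the fingers, tips at z = 81 mm. The barrel meets the lips with its axis at about z = 88 mm; pushing through both takes some 8 to 20 N in all, then it jumps down on to the clips' backs, axis at z = 70 mm. A push over 35 N bends the clips.
- clip_front (a point): seat centre of the front clip, the same, 40 mm ahead of the cradle point towards the slit tube.
- hood: slit tube on its rider: black tube along the optical axis, 43 mm outside, 37 mm bore, 52 mm long. Origin at the centre of its open mouth, 85 mm along y from the bench's origin; axes as the bench's. Inside, a rubber light seal faces the mouth 5 to 21 mm deep (differs each time, not measured). It gives 2.5 mm at 1 to 2 N, then is firm: 4 to 12 N beds the torch on it; over 20 N breaks the glass slit.
- beaker: small glass beaker, 58 mm in diameter, 82 mm high, standing; origin at the centre of its underside. Leave alone.
- cup: white paper cup, 72 mm in diameter at the rim, 92 mm high, standing; origin at the centre of its underside. Leave alone.
- matchbox: matchbox, 36 x 53 x 15 mm, lying; origin at the centre of its underside. Leave alone.
- tape: roll of white tape lying flat, 80 mm in diameter, 19 mm high; origin at the centre of its underside. Leave alone.
There are look-alikes about, which are no part of the job. What is meant by the torch is not blue, and is the smaller of those in its own colour.

How it is judged:
On the way, in this order (a step that is already met when the one before it is completed fails the run):
1. the torch is snapped down into both clips, lens end towards the slit tube, not yet in its mouth (z of torch in the frame of bench between 0.067 and 0.073 m and x of torch in the frame of bench between -0.003 and 0.003 m and angle between the x axis of torch and the y axis of bench, either way round below 0.05 rad and y of torch_front in the frame of hood between -0.025 and 0.002 m), for 0.1 s.
2. slid into the tube, still in the clips, the torch beds on the seal with at least 4 N (z of torch in the frame of bench between 0.067 and 0.073 m and x of torch in the frame of bench between -0.003 and 0.003 m and angle between the x axis of torch and the y axis of bench, either way round below 0.05 rad and y of torch_front in the frame of hood between 0.004 and 0.03 m and contact force between torch and hood above 4 N), for 0.1 s.
At the end, for the whole second after the job is handed in: The torch rests in both clips, its axis within 2.5 mm of the optical axis in height and sideways and within 0.05 rad of it, its front end inside the slit tube and still bearing on the light seal (contact force above 0.4 N), at rest and released (z of torch in the frame of bench between 0.0675 and 0.0725 m and x of torch in the frame of bench between -0.0025 and 0.0025 m and angle between the x axis of torch and the y axis of bench, either way round below 0.05 rad and y of torch_front in the frame of hood between 0.004 and 0.03 m and contact force between torch and hood above 0.4 N and linear speed of torch below 0.01 m/s); the robot touches nothing.
It fails at once if the slit tube or the seal and glass in it is pressed with more than 20 N (contact force between anything else and hood above 20 N).
It fails at once if the clips are forced: contact forces between the torch and the bench add up to more than 60 N (some 20 N is the clips' own squeeze) (contact force between torch and bench above 60 N).
It fails at once if a bystander is moved by more than 10 mm (distance of any of beaker, cup, matchbox, tape from where it was at the start of the episode above 0.01 m).
It also fails if it takes over 72 s, if anything falls off the work surface, if the arm or the gripper's body presses on something with over 40 N, if the wrist force passes 120 N, or if a joint passes its speed limit or range.

## Robot

A 6-joint arm with a two-finger parallel gripper is mounted at the origin on the work surface. World frame = base frame: x ahead of the robot, y to its left, z up, the work surface at z = 0. Lengths are in m, angles in rad, forces in N, time in s.
With the tool pointing down it reaches from about 0.35 to 0.775 m from the base axis. Payload 7.3 kg.
Tool frame: the origin (TCP) lies on the mounting face of the last link; the fingertips stand 178 mm ahead of it and the grasp point (between the pads) lies 159 mm ahead of it (robot.tcp_to_tips is the distance from the TCP to the fingertips, in m); z points along the fingers, y is the direction in which the jaws open and shut (so a half turn about z gives the same grasp; the last joint's range is limited). The gripper opens to 92 mm and grips with 3 to 60 N. Pads are 19 mm wide; open, the fingers measure 130 mm over their backs; the gripper's body (75 mm by 190 mm) begins 47 mm behind the grasp point.
Start: joints at [0.962, 0.342, 1.524, -0, 1.275, -0.146], TCP at [0.234, 0.47, 0.405] pointing down, gripper open.
Joint ranges: [-2.53, 2.53], [-0.77, 2.02], [0.04, 2.7], [-1, 4.14], [0.28, 2.66], [-3.11, 3.11]. Speed limits (rad/s): [2.57, 2.57, 3.14, 3.14, 3.14, 3.14].

## Interface

Orientations are given as [roll, pitch, yaw] about the fixed x, y, z axes, in that order (R = Rz(yaw) Ry(pitch) Rx(roll)).
In Python, from cell import robot, viewer gives the robot as it stands.
- The arm moves only by the shell command python3 -m creep 'ROWS' [OPENING] [FORCE]. ROWS is JSON, a list that holds one entry, the list of rows, each a list of 6 numbers: the shift along the world's x, y, z in mm, then the turn, a rotation vector about the world's x, y, z in degrees. A call has 1 to 5 rows; each row shifts and turns the pose as measured when the row begins; what a row does not reach is not made up. A row lasts 1/12 s, in which the tool goes at most 41.7 mm and 7.16 degrees, less where a joint would pass 70% of its speed; a pose out of reach is approached as far as the arm can. A call with a gripper value outside its range is refused whole. OPENING is the closure, from -1 (fully open) to 1 (shut), set as the call begins (- or left out, the last holds). The fingers move at their own pace and stop on an object; FORCE is the grip in N (left out, the last holds). Time passes only in rows, so rows that do not move let the fingers close. It gives the time, the measured TCP pose, the force and the opening at its end, in the units of the state.
- robot.observe(): the state, without advancing time (a new reading comes with each control period).
- viewer.read_camera(name): name is "scene" or "top" or "wrist"; returns the picture (384x512x3 uint8, blue, green, red); there is no depth.
- viewer.camera_model(name): a dict with "fx", "fy", "cx", "cy" (pixels), "pose" (4x4, takes a point from camera to world coordinates); the wrist camera has in their place "mount" (4x4, takes a point from camera to tool coordinates, whose origin is the TCP and whose axes are the flange's). Camera axes: x right, y up, looking along -z (the intrinsics and any distortion apply to the point x, -y, -z); pixel columns grow to the right and rows downward; lengths in m; the calibration is good to about 2 mm. The wrist camera is an equidistant fisheye: a pixel r from the principal point sees the ray r / f radians off the axis. A picture is of the moment at which its call begins: read the wrist's pose just before it. camera_model takes no time and is no camera call.
- robot.hand_in(): hands the job in, once; it reports no verdict.
The state is a dict: "time": time; "qpos": joint angles; "qvel": joint speeds; "joint_efforts": joint torques, N m; "tool_pos": TCP position; "tool_rot": TCP orientation; "contact_force": force on the tool from outside, world axes, zero at the start; "torque": the same for the moment, N m; "opening": finger opening in m.
Only numpy, scipy, OpenCV 4.12 (cv2) and the standard library are available. Lean on these libraries where they do the work, as an engineer would, in place of code of your own. Each camera call takes 0.05 s, during which the arm holds its last target. There are 200 camera calls.

## Working session

There is one attempt and no reset: what is moved stays moved. The work goes in short steps, Python scripts to look and compute and a shell command to move; the robot and the scene stay as the last step left them, time stands still between calls to the robot, and variables do not carry over. Pictures are saved under pics/ and viewed, about 8 in all and at most 12, crops included, and the job is handed in when it is done.

```bash
mkdir -p pics; ls
python3 - <<'E'
from cell import robot, viewer
import cv2,numpy as np
for n in("scene","top"):
    im=viewer.read_camera(n); cv2.imwrite(f"pics/{n}0.png",im)
    m=viewer.camera_model(n); print(n,{k:np.round(v,4).tolist() if k=='pose' else v for k,v in m.items()})
print(viewer.camera_model("wrist"))
print(robot.observe())
a=cv2.imread("pics/top0.png"); cv2.imwrite("pics/top0b.png",cv2.resize(a,(800,600),interpolation=cv2.INTER_CUBIC))
E
```

```text
pics
scene {'fx': 442.7441676669747, 'fy': 442.7441676669747, 'cx': 257.63358366552274, 'cy': 197.20328178979915, 'pose': [[0.6473, -0.4671, 0.6023, 1.1316], [0.7622, 0.3862, -0.5195, -0.6183], [0.01, 0.7954, 0.606, 0.7467], [0.0, 0.0, 0.0, 1.0]]}
top {'fx': 375.12284601047435, 'fy': 375.12284601047435, 'cx': 257.48285896934095, 'cy': 192.79816505171564, 'pose': [[-0.0105, 0.9731, -0.2302, 0.2841], [-0.9999, -0.0105, 0.001, -0.0045], [-0.0015, 0.2302, 0.9732, 0.961], [0.0, 0.0, 0.0, 1.0]]}
{'fx': 297.3186396354542, 'fy': 297.3186396354542, 'cx': 256.87859012386895, 'cy': 193.88899406857914, 'mount': array([[-1.01798541e-03,  9.54426986e-01,  2.98442778e-01,
         7.99980827e-02],
       [ 9.99999482e-01,  9.68513598e-04,  3.13659364e-04,
         8.24371516e-04],
       [ 1.03190725e-05,  2.98442943e-01, -9.54427477e-01,
         1.97379195e-02],
       [ 0.00000000e+00,  0.00000000e+00,  0.00000000e+00,
         1.00000000e+00]])}
{'time': 0.1, 'qpos': array([ 9.61996929e-01,  3.42624103e-01,  1.52486374e+00, -8.72066475e-06,
        1.27536874e+00, -1.45990313e-01]), 'qvel': array([-0.00105321,  0.00086047, -0.00382843, -0.00099306, -0.00012818,
        0.00150513]), 'joint_efforts': array([ 1.04137584e-03, -4.32006133e+01, -2.44691652e+01,  7.18506798e-02,
        5.26732486e-02, -7.04263834e-05]), 'tool_pos': array([0.23430964, 0.46969624, 0.40414949]), 'tool_rot': array([-3.14034096e+00, -1.75614962e-04,  2.67878600e+00]), 'contact_force': array([0.35843431, 0.97631618, 1.04724628]), 'torque': array([0.00065693, 0.05024155, 0.0237482 ]), 'opening': 0.0916819848439727}
```

View pics/top0b.png

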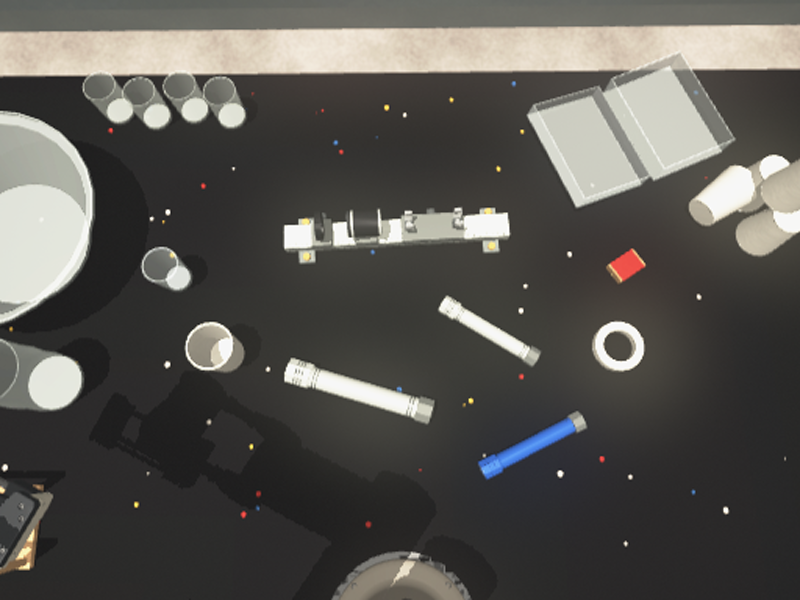

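View pics/scene0.png

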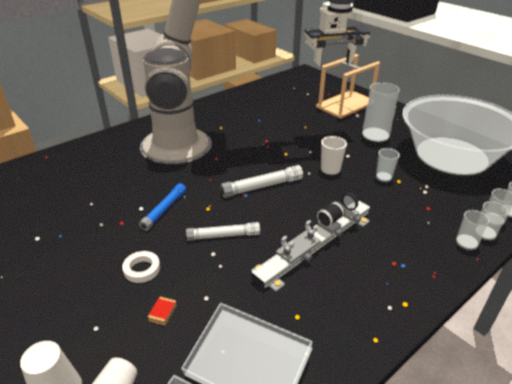

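The top view (800x600) shows the small silver torch from its head at (450,307) to its grey tail at (532,355). The larger silver torch and the blue one are look-alikes. The bench's rail runs from (509,225) to (285,238), with its slit tube at left (365,223). I'll enlarge that part.

```bash
cat > h.py <<'E'
import numpy as np,cv2
from scipy.spatial.transform import Rotation as R
from cell import robot,viewer
def ray(n,u,v,st=None):
    m=viewer.camera_model(n)
    if n=="wrist":
        dx,dy=u-m["cx"],v-m["cy"];r=np.hypot(dx,dy);th=r/m["fx"]
        s=np.sin(th)/max(r,1e-9);d=np.array([dx*s,-dy*s,-np.cos(th)])
        T=np.eye(4);T[:3,:3]=R.from_euler("xyz",st["tool_rot"]).as_matrix();T[:3,3]=st["tool_pos"];P=T@m["mount"]
    else:
        d=np.array([(u-m["cx"])/m["fx"],-(v-m["cy"])/m["fy"],-1]);P=m["pose"]
    return P[:3,3],P[:3,:3]@d
def at(n,u,v,z,st=None):
    o,d=ray(n,u,v,st);return o+d*(z-o[2])/d[2]
def look(n,fn,box=None,k=1):
    st=robot.observe();im=viewer.read_camera(n)
    if box: x0,y0,x1,y1=box;im=im[y0:y1,x0:x1]
    cv2.imwrite("pics/"+fn,cv2.resize(im,None,fx=k,fy=k,interpolation=cv2.INTER_CUBIC));np.savez("pics/"+fn+".npz",**st)
    return st
E
python3 - <<'E'
import cv2
a=cv2.imread("pics/top0.png")[125:245,175:355]
cv2.imwrite("pics/c1.png",cv2.resize(a,(792,528),interpolation=cv2.INTER_CUBIC))
E
```

```text
(no output)
```

View pics/c1.png

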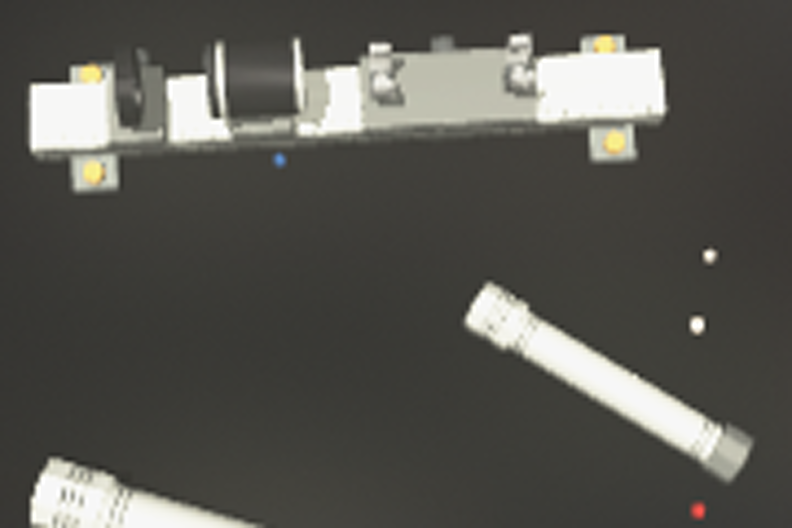

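Run:
```python
from h import *
f=lambda u,v,z: at("top",175+u/4.4-.5,125+v/4.4-.5,z)*1000
F=f(478,303,14);print()
f=lambda u,v,z: at("top",175+u/4.4-.5,125+v/4.4-.5,z/1000)*1000
a,b=f(478,303,14),f(741,461,14);print("torch",a.round(1),b.round(1),np.linalg.norm(a-b),(a+b)/2,np.degrees(np.arctan2(*(a-b)[1::-1])))
for z in(20,28,34):
    P=[f(30,85,z),f(30,150,z),f(664,117,z),f(661,52,z)];c=[p.round(1)[:2] for p in P]
    l=(P[0]+P[1])/2;r=(P[2]+P[3])/2;d=l-r;L=np.linalg.norm(d)
    print(z,c,L,np.degrees(np.arctan2(d[1],d[0])),"origin",(r+d*130/380).round(1))
for n,p in dict(rf=(519,42),rn=(519,72),ff=(380,50),fn=(381,82)).items(): print(n,f(*p,81).round(1))
print("mouth",f(298,40,85).round(1),f(303,115,60).round(1))
```

```text
torch [505.9 -72.   14. ] [ 410.8 -221.    14. ] 176.8093688328348 [ 458.31268811 -146.50234954   14.        ] 57.45381375825502
20 [array([642.8, 195.8]), array([601.5, 194.3]), array([ 618.2, -186.4]), array([ 659.8, -186.8])] 381.96954811780427 92.52928705143255 origin [633.2 -56.   20. ]
28 [array([639.7, 194. ]), array([598.8, 192.6]), array([ 615.3, -184.9]), array([ 656.6, -185.2])] 378.72206256136974 92.52928705143258 origin [630.2 -55.6  28. ]
34 [array([637.4, 192.8]), array([596.8, 191.3]), array([ 613.2, -183.7]), array([ 654.2, -184.1])] 376.28644839404376 92.52928705143256 origin [628.  -55.3  34. ]
rf [642.4 -94.5  81. ]
rn [624.3 -93.9  81. ]
ff [638.4 -15.4  81. ]
fn [619.1 -15.7  81. ]
mouth [643.4  31.   85. ] [607.5  29.2  60. ]
```

```bash
for i in 1 2 3; do python3 -m creep '[[[14,-38.5,0,0,0,-6.4],[14,-38.5,0,0,0,-6.4],[14,-38.5,0,0,0,-6.4],[14,-38.5,0,0,0,-6.4],[14,-38.5,0,0,0,-6.4]]]' -1 50|tail -c 500; done
```

```text
time: 0.52
tool_pos: [0.3023, 0.2766, 0.401]
tool_rot: [-3.138, -0.002, 2.111]
contact_force: [1.1, 0.3, 0.5]
opening: 0.0917
time: 0.93
tool_pos: [0.3702, 0.0794, 0.4005]
tool_rot: [-3.137, -0.002, 1.526]
contact_force: [2.0, 0.8, -0.2]
opening: 0.0914
time: 1.35
tool_pos: [0.438, -0.1179, 0.4002]
tool_rot: [-3.137, -0.002, 0.937]
contact_force: [1.1, 1.1, -0.2]
opening: 0.0921
```

```bash
python3 -m creep '[[[9,-17,-35,0,0,3.8],[8,-16,-35,0,0,0],[0,0,0,0,0,0],[0,0,0,0,0,0]]]'; python3 -c "
from h import *
print(look('wrist','w1.png',None,1.56))"
```

```text
time: 1.68
tool_pos: [0.4572, -0.1612, 0.3274]
tool_rot: [3.141, -0.002, 0.989]
contact_force: [0.1, 0.5, 0.1]
opening: 0.0917
{'time': 1.6833, 'qpos': array([-0.49768022,  0.35028315,  1.74663401,  0.00200195,  1.04425458,
        0.08343313]), 'qvel': array([-0.03077948,  0.06872371,  0.02690613, -0.00673112, -0.03798813,
       -0.00250674]), 'joint_efforts': array([-7.53019229e-01, -3.85057425e+01, -2.05963629e+01, -7.94334017e-03,
       -1.67652941e-01, -8.98841070e-02]), 'tool_pos': array([ 0.45720122, -0.16117146,  0.3274406 ]), 'tool_rot': array([ 3.14131835e+00, -1.76018970e-03,  9.88677515e-01]), 'contact_force': array([0.11113589, 0.54630267, 0.05847357]), 'torque': array([-0.06705908,  0.13194173, -0.01227453]), 'opening': 0.09167626572481702}
```

View pics/w1.png

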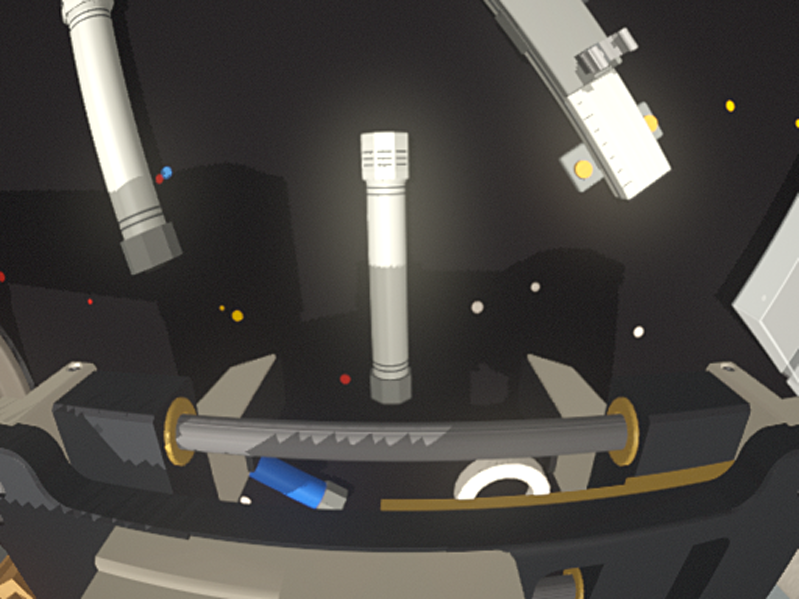

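Run:
```python
from h import *
st=np.load("pics/w1.png.npz")
f=lambda u,v,z: at("wrist",u/1.5605-.2,v/1.5625-.2,z/1000,st)*1000
a,b=f(387,183,26),f(390.5,370,26)
d=(a-b)/np.linalg.norm(a-b)
print(a,b,np.linalg.norm(a-b),np.degrees(np.arctan2(d[1],d[0])),"orig",a-61*d,b+70*d)
yaw=st["tool_rot"][2];print(np.degrees(yaw))
# grasp point in world
T=R.from_euler("xyz",st["tool_rot"]).as_matrix();g=st["tool_pos"]*1000+T[:,2]*167;print("grasp now",g)
```

```text
[489.45953101 -98.49946467  26.        ] [ 423.18427646 -201.44891564   26.        ] 122.43773447193306 57.22798261800483 orig [ 456.44037605 -149.79015978   26.        ] [ 461.07511002 -142.59074092   26.        ]
56.647048914784286
grasp now [ 457.40109265 -160.95110503  160.44086517]
```

The wrist view shows the torch upright at (387,130–403), squarely between the fingers. It agrees with the top estimate, so I'm going down.

```bash
python3 -m creep '[[[-2,10,-40,0,0,0.7],[0,0,-40,0,0,0],[0,0,-35,0,0,0],[0,0,0,0,0,0],[0,0,0,0,0,0]]]'
```

```text
time: 2.15
tool_pos: [0.4565, -0.1473, 0.2183]
tool_rot: [3.128, -0.003, 1.006]
contact_force: [1.1, -0.3, 1.0]
opening: 0.0922
```

```bash
cat > e.py <<'E'
import sys
from h import *
# e.py X Y Z yaw_deg : errors for the point 167 mm ahead of TCP (torch axis), in row units
x,y,z,w=map(float,sys.argv[1:5]);st=robot.observe()
M=R.from_euler("xyz",st["tool_rot"]);D=R.from_euler("xyz",[np.pi,0,np.radians(w)])
print("rot",(D*M.inv()).as_rotvec(degrees=True).round(2),"TCP shift",(np.array([x,y,z+167])-st["tool_pos"]*1000).round(1),"F",st["contact_force"].round(1),"open",st["opening"].round(4),"t",st["time"])
E
python3 e.py 455.5 -151.3 14 57.3
```

```text
Traceback (most recent call last):
  File "e.py", line 6, in <module>
    print("rot",(D*M.inv()).as_rotvec(degrees=True).round(2),"TCP shift",(np.array([x,y,z+167])-st["tool_pos"]*1000).round(1),"F",st["contact_force"].round(1),"open",st["opening"].round(4),"t",st["time"])
                                                                                                                                                                      ^^^^^^^^^^^^^^^^^^^
AttributeError: 'float' object has no attribute 'round'
```

```bash
sed -i 's/st\["opening"\].round(4)/round(st["opening"],4)/' e.py; python3 e.py 455.5 -151.3 14 57.3
```

```text
rot [ 0.26  0.78 -0.36] TCP shift [ -1.   -4.  -37.3] F [ 1.1 -0.3  1. ] open 0.0922 t 2.15
```

```bash
python3 -m creep '[[[-1,-4,-18,0.3,0.8,-0.4],[0,0,-18,0,0,0],[0,0,0,0,0,0],[0,0,0,0,0,0]]]'; python3 e.py 455.5 -151.3 14 57.3
```

```text
time: 2.48
tool_pos: [0.459, -0.1507, 0.1919]
tool_rot: [3.129, -0.002, 1.003]
contact_force: [0.6, 0.4, 0.6]
opening: 0.0919
rot [ 0.32  0.68 -0.15] TCP shift [ -3.5  -0.6 -10.9] F [0.6 0.4 0.6] open 0.0919 t 2.4833
```

```bash
python3 -m creep '[[[-3,-1,-10,0.3,0.8,0],[-1,0,-1,0.3,0.6,0],[0,0,0,0,0,0]]]'; python3 e.py 455.5 -151.3 14 57.3
```

```text
time: 2.73
tool_pos: [0.4564, -0.152, 0.1857]
tool_rot: [-3.135, 0.002, 1.004]
contact_force: [-0.2, 0.1, 1.3]
opening: 0.0919
rot [-0.1  -0.39 -0.22] TCP shift [-0.9  0.7 -4.7] F [-0.2  0.1  1.3] open 0.0919 t 2.7333
```

```bash
python3 -m creep '[[[-1,1,-4,0,0,0],[0,0,-1,0,0,0],[0,0,0,0,0,0]]]'; python3 e.py 455.5 -151.3 14 57.3; python3 -m creep '[[[0,0,0,0,0,0],[0,0,0,0,0,0],[0,0,0,0,0,0],[0,0,0,0,0,0],[0,0,0,0,0,0]]]' 1 50;  python3 -m creep '[[[0,0,0,0,0,0],[0,0,0,0,0,0],[0,0,0,0,0,0],[0,0,0,0,0,0],[0,0,0,0,0,0]]]'; python3 e.py 455.5 -151.3 14 57.3
```

```text
time: 2.98
tool_pos: [0.4556, -0.1512, 0.1819]
tool_rot: [-3.137, 0.002, 1.004]
contact_force: [0.2, 1.0, -0.8]
opening: 0.0919
rot [-0.04 -0.27 -0.2 ] TCP shift [-0.1 -0.1 -0.9] F [ 0.2  1.  -0.8] open 0.0919 t 2.9833
time: 3.4
tool_pos: [0.4556, -0.1512, 0.1818]
tool_rot: [-3.137, 0.002, 1.003]
contact_force: [0.6, -0.2, 0.9]
opening: 0.0632
time: 3.82
tool_pos: [0.4556, -0.1512, 0.1818]
tool_rot: [-3.137, 0.002, 1.003]
contact_force: [0.1, -0.8, -0.3]
opening: 0.0297
rot [-0.05 -0.3  -0.2 ] TCP shift [-0.1 -0.1 -0.8] F [ 0.1 -0.8 -0.3] open 0.0297 t 3.8167
```

```bash
python3 -m creep '[[[0,0,0,0,0,0],[0,0,0,0,0,0],[0,0,0,0,0,0],[0,0,0,0,0,0],[0,0,0,0,0,0]]]'; python3 -m creep '[[[0,0,10,0,0,0],[0,0,25,0,0,0],[0,0,35,0,0,0],[0,0,35,0,0,0],[0,0,20,0,0,0]]]';python3 -m creep '[[[25,11,0,0,0,7],[35,15.5,0,0,0,7],[35,15.5,0,0,0,7],[35,15.5,0,0,0,7],[30,13,0,0,0,7]]]';  python3 e.py 631.8 -73.5 120 92.5
```

```text
time: 4.23
tool_pos: [0.4555, -0.1511, 0.1817]
tool_rot: [-3.136, 0.002, 1.004]
contact_force: [-0.9, 0.1, 0.4]
opening: 0.0229
time: 4.65
tool_pos: [0.4526, -0.1497, 0.3078]
tool_rot: [-3.121, 0.003, 1.003]
contact_force: [1.8, -0.0, -1.8]
opening: 0.0229
time: 5.07
tool_pos: [0.6132, -0.0785, 0.3191]
tool_rot: [-3.13, 0.006, 1.626]
contact_force: [-0.3, -0.3, -3.1]
opening: 0.0229
rot [ 0.39 -0.67 -0.69] TCP shift [ 18.6   5.  -32.1] F [-0.3 -0.3 -3.1] open 0.0229 t 5.0667
```

```bash
python3 -m creep '[[[18,5,-15,0.4,-0.7,-0.7],[0,0,-5,0,0,0],[0,0,0,0,0,0],[0,0,0,0,0,0]]]';  python3 e.py 631.8 -73.5 120 92.5
python3 - <<'E'
from h import *
look('wrist','w2.png',None,1.56)
look('top','t2.png',(170,110,350,230),4.4)
E
```

```text
time: 5.4
tool_pos: [0.6357, -0.0688, 0.2994]
tool_rot: [3.138, -0.001, 1.627]
contact_force: [-0.0, 0.7, -2.7]
opening: 0.0225
rot [-0.05  0.18 -0.69] TCP shift [ -3.9  -4.7 -12.4] F [-0.   0.7 -2.7] open 0.0225 t 5.4
```

View pics/w2.png

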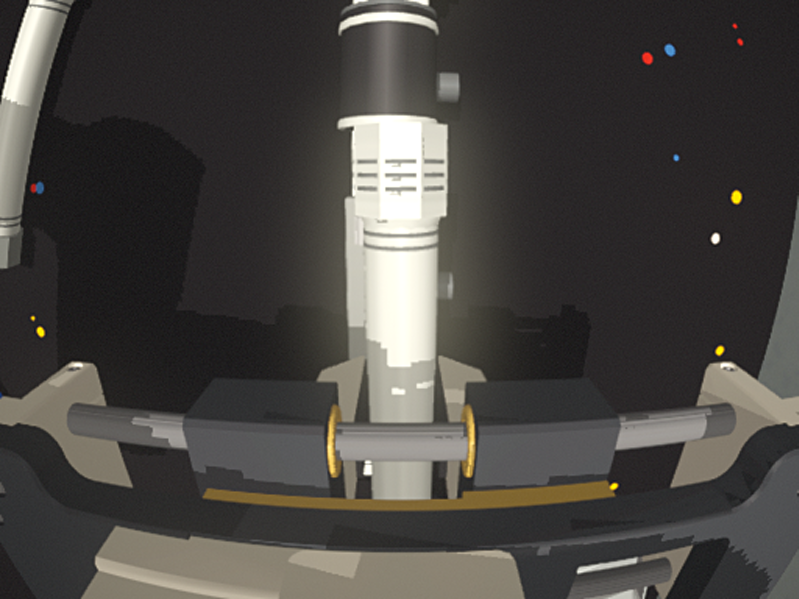

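View pics/t2.png

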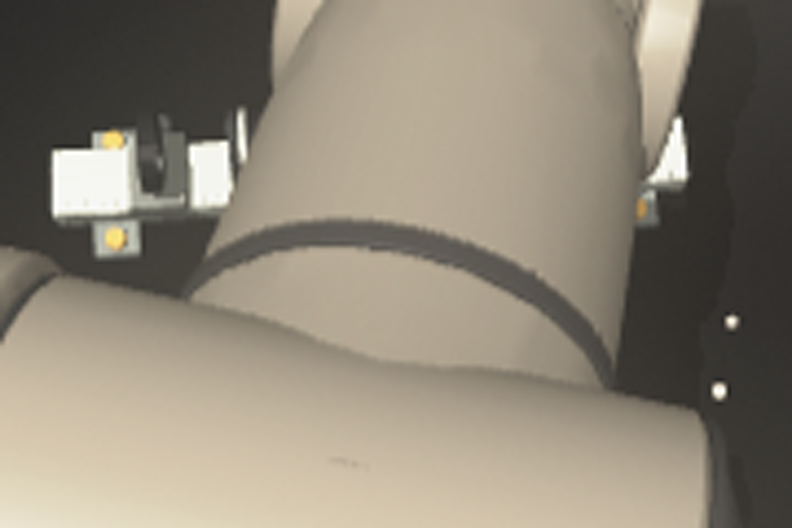

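Run:
```python
from h import *
st=np.load("pics/w2.png.npz")
f=lambda u,v,z: at("wrist",u/1.5605-.2,v/1.5625-.2,z/1000,st)*1000
L=lambda n,p:print(n,p.round(1))
m1,m2=f(387,121,70),f(389,20,70)
for n,(u,v) in dict(ml=(337,121),mr=(437,121),bl=(341,20),br=(438,20)).items(): L(n,f(u,v,70))
h,b=f(400,170,131.6),f(400.5,300,131.6)
L("mouth mid",m1);L("back mid",m2);L("head",h);L("barrel",b)
L("head front top",f(400,121,145));L("head back top",f(400,217,145));L("mouth rim top edge",f(387,125,90))
for d in((m2-m1),(h-b)):print(np.degrees(np.arctan2(d[1],d[0])))
T=R.from_euler("xyz",st["tool_rot"]).as_matrix();L("tcp axis pt",st["tool_pos"]*1000+T[:,2]*167.8)
```

```text
ml [603.7  30.3  70. ]
mr [648.1  32.3  70. ]
bl [602.7  78.1  70. ]
br [646.   80.1  70. ]
mouth mid [625.9  31.   70. ]
back mid [624.2  78.6  70. ]
head [632.8  10.1 131.6]
barrel [635.3 -32.6 131.6]
head front top [632.   24.5 145. ]
head back top [633.5  -3.4 145. ]
mouth rim top edge [626.7  27.6  90. ]
92.1151786656373
93.32753907466439
tcp axis pt [636.3 -68.7 131.6]
```

The wrist view shows the torch head at (400,170) 5 mm or so short of the tube mouth at (387,121), and about 5–6 mm off to the right of the tube axis. I'll correct this and then come down.

```bash
python3 -m creep '[[[-5.5,-3.5,0,0,0.2,-0.8],[0,0,0,0,0,0],[0,0,-18,0,0,0],[0,0,0,0,0,0],[0,0,0,0,0,0]]]';  python3 e.py 630.8 -72.5 95.8 92.3
```

```text
time: 5.92
tool_pos: [0.627, -0.0759, 0.2861]
tool_rot: [3.138, 0.001, 1.605]
contact_force: [-0.5, -0.2, -1.7]
opening: 0.0231
rot [0.06 0.18 0.31] TCP shift [  3.8   3.4 -23.3] F [-0.5 -0.2 -1.7] open 0.0231 t 5.9167
```

```bash
python3 -m creep '[[[3.8,3.4,-18,0,0.2,0.3],[0,0,0,0,0,0],[0,0,0,0,0,0]]]';  python3 e.py 630.8 -72.5 95.8 92.3
```

```text
time: 6.17
tool_pos: [0.6307, -0.0735, 0.2711]
tool_rot: [3.139, 0.002, 1.609]
contact_force: [0.8, 0.6, -1.7]
opening: 0.0227
rot [0.11 0.16 0.1 ] TCP shift [ 0.1  1.  -8.3] F [ 0.8  0.6 -1.7] open 0.0227 t 6.1667
```

```bash
python3 -m creep '[[[0,1,-8,0.1,0.2,0],[0,0,0,0,0,0],[0,0,0,0,0,0]]]';  python3 e.py 630.8 -72.5 95.8 92.3
python3 - <<'E'
from h import *
look('wrist','w3.png',(170,0,350,200),3)
E
```

```text
time: 6.42
tool_pos: [0.6309, -0.0728, 0.2651]
tool_rot: [3.14, 0.001, 1.609]
contact_force: [0.4, 0.1, -1.9]
opening: 0.0226
rot [0.04 0.1  0.13] TCP shift [-0.1  0.3 -2.3] F [ 0.4  0.1 -1.9] open 0.0226 t 6.4167
```

View pics/w3.png

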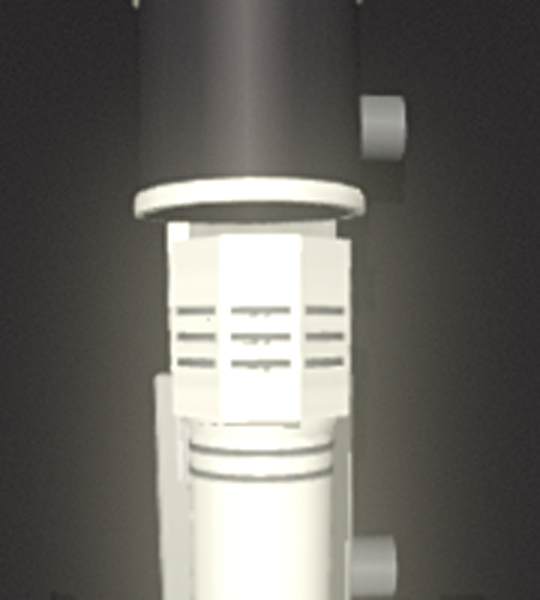

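Run:
```python
from h import *
st=np.load("pics/w3.png.npz")
f=lambda u,v,z: (at("wrist",170+u/3-.33,v/3-.33,z/1000,st)*1000).round(1)
print("mouth",f(134,210,70),f(366,210,70),"tube sides", f(138,90,70),f(359,90,70))
print("mouth top",f(250,184,91.5),f(250,218,88.5))
print("head",f(170,330,97.3),f(350,330,97.3),"front top",f(260,235,111.5),"back top",f(262,424,111.5))
print("barrel",f(189,520,97.3),f(334,520,97.3))
```

```text
mouth [604.  28.  70.] [648.8  29.5  70. ] tube sides [603.8  52.6  70. ] [646.6  53.9  70. ]
mouth top [626.6  30.4  91.5] [626.7  24.8  88.5]
head [614.4   4.9  97.3] [644.    6.   97.3] front top [628.6  19.9 111.5] back top [630.   -8.6 111.5]
barrel [618.2 -27.3  97.3] [643.  -26.4  97.3]
```

```bash
python3 -m creep '[[[-1.8,0.3,-4,0,0.1,0],[0,0,0,0,0,0],[0,0,0,0,0,0]]]' - 60;  python3 -m creep '[[[0,0,-4,0,0,0],[0,0,0,0,0,0],[0,0,0,0,0,0]]]';  python3 e.py 629 -72.5 70.8 92.4
```

```text
time: 6.72
tool_pos: [0.6289, -0.0726, 0.2615]
tool_rot: [3.141, 0.001, 1.609]
contact_force: [0.2, -0.4, -2.5]
opening: 0.0228
time: 6.97
tool_pos: [0.6289, -0.0726, 0.2572]
tool_rot: [3.141, 0.001, 1.609]
contact_force: [-0.3, 0.4, -1.7]
opening: 0.0229
rot [0.06 0.04 0.23] TCP shift [  0.1   0.1 -19.4] F [-0.3  0.4 -1.7] open 0.0229 t 6.9667
```

```bash
for i in 1 2; do python3 -m creep '[[[0,0,-2,0,0,0],[0,0,0,0,0,0]]]'|grep -E "pos|force"; done;python3 -m creep '[[[0,0,-1.5,0,0,0],[0,0,0,0,0,0]]]'|grep -E "pos|force"
```

```text
tool_pos: [0.6293, -0.0726, 0.2557]
contact_force: [-0.5, -0.3, -1.2]
tool_pos: [0.6296, -0.0727, 0.2546]
contact_force: [0.0, -0.6, -0.4]
tool_pos: [0.6296, -0.0727, 0.254]
contact_force: [-1.0, -0.3, 0.8]
```

```bash
for i in 1 2 3; do python3 -m creep '[[[0,0,-2.5,0,0,0],[0,0,0,0,0,0]]]'|grep -E "pos|force"; done
```

```text
tool_pos: [0.6296, -0.0728, 0.2524]
contact_force: [-1.6, -0.1, -0.5]
tool_pos: [0.6296, -0.0728, 0.2505]
contact_force: [-1.6, 0.3, -1.3]
tool_pos: [0.6295, -0.0729, 0.2482]
contact_force: [-1.0, -0.7, -2.7]
```

```bash
for i in 1 2 3 4; do python3 -m creep '[[[0,0,-2.5,0,0,0],[0,0,0,0,0,0]]]'|grep -E "pos|force"; done
```

```text
tool_pos: [0.6293, -0.073, 0.2453]
contact_force: [-0.9, -1.6, -5.8]
tool_pos: [0.6291, -0.073, 0.2415]
contact_force: [0.4, -1.7, -7.8]
tool_pos: [0.6292, -0.0731, 0.2377]
contact_force: [-0.1, -0.4, -3.3]
tool_pos: [0.6292, -0.073, 0.2378]
contact_force: [2.2, -0.3, -12.3]
```

```bash
python3 -m creep '[[[0,0,0,0,0,0],[0,0,0,0,0,0]]]'|grep -E "pos|rot|force|open"; python3 -m creep '[[[0,0,0,0,0,0],[0,0,0,0,0,0]]]'|grep -E "pos|rot|force"
python3 - <<'E'
from h import *
look('wrist','w4.png',(170,0,350,200),3)
look('scene','s4.png',(250,180,390,300),5)
E
```

```text
tool_pos: [0.6292, -0.073, 0.2376]
tool_rot: [3.137, 0.003, 1.609]
contact_force: [-1.8, -0.3, -1.0]
opening: 0.0228
tool_pos: [0.6292, -0.073, 0.2377]
tool_rot: [3.137, 0.003, 1.609]
contact_force: [-1.5, -0.5, -0.8]
```

View pics/s4.png

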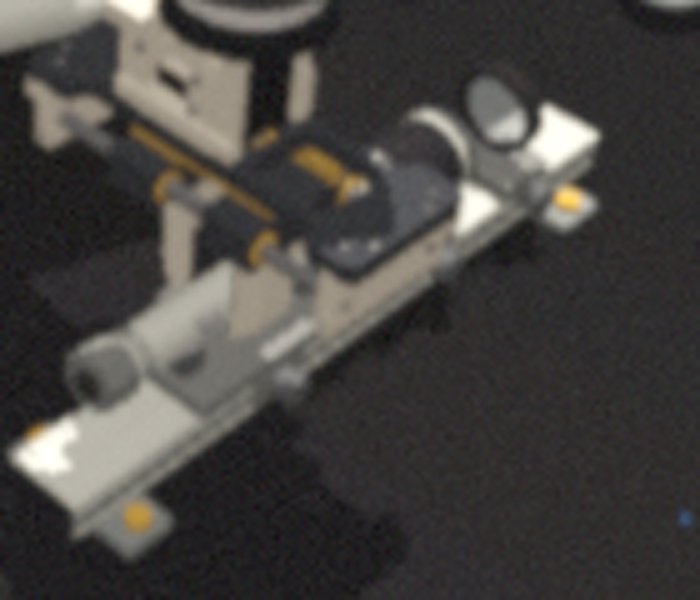

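View pics/w4.png

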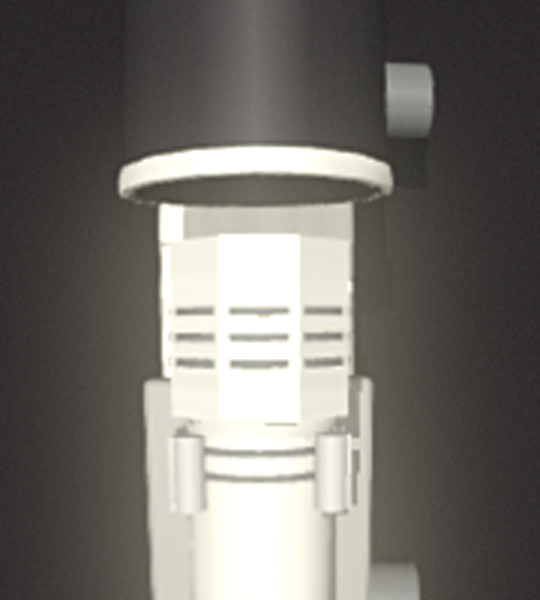

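The clips' lips (188 and 334, row 470) now sit above the barrel and the head is centred (260) on the tube (256), so the torch is seated. Next I slide it forward, feeling for the seal.

```bash
for i in 1 2 3 4; do python3 -m creep '[[[-0.1,2,0,0,0,0],[-0.1,2,0,0,0,0]]]'|grep -E "pos|force"; done; python3 e.py 628.7 -60 70.8 92.4
```

```text
tool_pos: [0.6292, -0.0709, 0.2377]
contact_force: [-0.0, -7.3, -2.3]
tool_pos: [0.6291, -0.0692, 0.2377]
contact_force: [-0.5, -6.8, -1.4]
tool_pos: [0.6289, -0.0676, 0.2377]
contact_force: [-1.6, -6.1, -1.0]
tool_pos: [0.6288, -0.066, 0.2377]
contact_force: [-0.7, -6.8, -1.7]
rot [1.22 0.41 0.27] TCP shift [-0.1  6.   0.1] F [-0.7 -6.8 -1.7] open 0.0228 t 9.7333
```

```bash
for i in 1 2 3 4; do python3 -m creep '[[[-0.1,1,0,0.5,0,0],[-0.1,1,0,0.5,0,0]]]'|grep -E "pos|force"; python3 e.py 628.7 -60 70.8 92.4; done
```

```text
tool_pos: [0.6287, -0.0661, 0.2377]
contact_force: [-0.9, -6.4, -1.9]
rot [0.47 0.44 0.27] TCP shift [0.  6.1 0.1] F [-0.9 -6.4 -1.9] open 0.0227 t 9.9
tool_pos: [0.6285, -0.0665, 0.2377]
contact_force: [-1.4, -6.8, -1.1]
rot [-0.29  0.46  0.28] TCP shift [0.2 6.5 0.1] F [-1.4 -6.8 -1.1] open 0.0224 t 10.0667
tool_pos: [0.6283, -0.0672, 0.2377]
contact_force: [-0.6, -7.2, -2.1]
rot [-1.03  0.49  0.29] TCP shift [0.4 7.2 0.1] F [-0.6 -7.2 -2.1] open 0.0227 t 10.2333
tool_pos: [0.6282, -0.0678, 0.2376]
contact_force: [-2.1, -7.1, -1.0]
rot [-1.76  0.52  0.29] TCP shift [0.5 7.8 0.2] F [-2.1 -7.1 -1. ] open 0.0226 t 10.4
```

```bash
echo 'print("torch pt",(st["tool_pos"]*1000+M.as_matrix()[:,2]*167.8).round(1))'>>e.py; for i in 1 2 3 4; do python3 -m creep '[[[0,2,0,0,0,0],[0,2,0,0,0,0]]]'|grep -E "none"; python3 e.py 628.7 -60 70.8 92.4; done
```

```text
rot [-1.49  0.54  0.32] TCP shift [0.5 6.6 0.2] F [-1.2 -6.8 -1.2] open 0.0227 t 10.5667
torch pt [629.8 -62.2  69.9]
rot [-1.17  0.55  0.32] TCP shift [0.6 5.2 0.1] F [-0.3 -7.5 -1. ] open 0.0226 t 10.7333
torch pt [629.7 -61.7  69.9]
rot [-0.87  0.56  0.33] TCP shift [0.6 3.6 0.1] F [-0.9 -6.2 -1. ] open 0.0226 t 10.9
torch pt [629.7 -61.1  69.9]
rot [-0.57  0.57  0.33] TCP shift [0.7 2.1 0.1] F [-1.7 -6.8 -1.9] open 0.0229 t 11.0667
torch pt [629.7 -60.4  69.9]
```

```bash
for i in 1 2 3 4 5; do python3 -m creep '[[[0,2,0,0.25,0,0],[0,2,0,0.25,0,0]]]'|grep -E "none"; python3 e.py 628.7 -60 70.8 92.4; done
```

```text
rot [-0.78  0.56  0.33] TCP shift [0.8 0.4 0.1] F [-1.1 -6.8 -0.8] open 0.0228 t 11.2333
torch pt [629.6 -58.1  69.9]
rot [-1.    0.56  0.33] TCP shift [ 0.8 -1.1  0.1] F [-1.6 -6.5 -1.7] open 0.0225 t 11.4
torch pt [629.5 -55.9  69.9]
rot [-1.21  0.55  0.33] TCP shift [ 0.9 -2.6  0.1] F [-0.5 -8.5 -0.2] open 0.0227 t 11.5667
torch pt [629.4 -53.9  69.9]
rot [-1.42  0.55  0.33] TCP shift [ 1.  -4.   0.2] F [-1.7 -6.7 -2. ] open 0.0227 t 11.7333
torch pt [629.3 -51.8  69.9]
rot [-1.62  0.55  0.33] TCP shift [ 1.1 -5.5  0.1] F [-1.7 -7.  -0.7] open 0.0226 t 11.9
torch pt [629.3 -49.8  69.9]
```

```bash
for i in 1 2 3 4 5; do python3 -m creep '[[[0,2,0,0.1,0,0],[0,2,0,0.1,0,0]]]'|grep -E "none"; python3 e.py 628.7 -60 70.8 92.4; done
```

```text
rot [-1.53  0.55  0.33] TCP shift [ 1.1 -7.   0.2] F [-1.1 -6.3  0. ] open 0.0224 t 12.0667
torch pt [629.2 -48.6  69.9]
rot [-1.4   0.56  0.33] TCP shift [ 1.2 -8.3  0.1] F [-1.5 -7.2 -1.3] open 0.0229 t 12.2333
torch pt [629.2 -47.6  69.9]
rot [-1.24  0.57  0.33] TCP shift [ 1.2 -9.3  0.1] F [-1.4 -8.5 -1.9] open 0.0224 t 12.4
torch pt [629.2 -47.1  69.9]
rot [-1.08  0.57  0.32] TCP shift [  1.3 -10.2   0.1] F [-1.7 -7.9 -1.3] open 0.0225 t 12.5667
torch pt [629.1 -46.6  69.9]
rot [-0.91  0.58  0.33] TCP shift [  1.3 -11.1   0.1] F [-2.2 -9.5 -1.1] open 0.0227 t 12.7333
torch pt [629.1 -46.2  69.9]
```

The drag has gone from 6.8 N to about 9 N, which looks like the soft part of the seal. I'll carry on carefully.

```bash
for i in 1 2 3 4; do python3 -m creep '[[[0,2,0,0.15,0,0],[0,2,0,0.15,0,0]]]'|grep -E "none"; python3 e.py 628.7 -60 70.8 92.4; done
```

```text
rot [-0.85  0.58  0.32] TCP shift [  1.3 -12.    0.1] F [-1.3 -8.2 -1.2] open 0.0226 t 12.9
torch pt [629.1 -45.5  69.9]
rot [-0.73  0.59  0.33] TCP shift [  1.3 -12.4   0.1] F [ -1.3 -10.6  -0.9] open 0.0227 t 13.0667
torch pt [629.1 -45.4  69.9]
rot [-0.62  0.6   0.33] TCP shift [  1.4 -12.7   0.1] F [-0.7 -9.2 -1.2] open 0.0225 t 13.2333
torch pt [629.1 -45.5  70. ]
rot [-0.51  0.61  0.35] TCP shift [  1.4 -13.    0.1] F [-1.5 -9.4 -1.3] open 0.0229 t 13.4
torch pt [629.1 -45.5  69.9]
```

```bash
python3 -m creep '[[[0,3,0,0.3,0,0],[0,3,0,0.3,0,0]]]'|grep -E "none"; python3 e.py 628.7 -60 70.8 92.4;  python3 -m creep '[[[0,3.5,0,0.35,0,0],[0,3.5,0,0.35,0,0]]]'|grep -E "none"; python3 e.py 628.7 -60 70.8 92.4
```

```text
rot [-0.46  0.62  0.33] TCP shift [  1.4 -13.4   0.1] F [ -1.9 -15.7  -3. ] open 0.0224 t 13.5667
torch pt [629.1 -45.2  69.9]
rot [-0.41  0.63  0.35] TCP shift [  1.4 -13.6   0.1] F [ -2.1 -17.8  -2. ] open 0.0227 t 13.7333
torch pt [629.1 -45.2  69.9]
```

Firm: the torch point stalls at y = -45.2 with a push of 17.8 N, less about 7 N of drag, so roughly 11 N on the seal. Letting go.

```bash
python3 -m creep '[[[0,1.5,0,0,0,0],[0,0,0,0,0,0],[0,0,0,0,0,0],[0,0,0,0,0,0],[0,0,0,0,0,0]]]' 0.2; python3 e.py 628.7 -60 70.8 92.4; python3 -m creep '[[[0,0,0,0,0,0],[0,0,0,0,0,0]]]';python3 e.py 628.7 -60 70.8 92.4
```

```text
time: 14.15
tool_pos: [0.6279, -0.0462, 0.2385]
tool_rot: [3.127, -0.006, 1.604]
contact_force: [0.0, -0.3, 0.5]
opening: 0.0368
rot [-0.36  0.8   0.48] TCP shift [  0.8 -13.8  -0.7] F [ 0.  -0.3  0.5] open 0.0368 t 14.15
torch pt [630.2 -45.2  70.7]
time: 14.32
tool_pos: [0.628, -0.0454, 0.2386]
tool_rot: [3.127, -0.006, 1.605]
contact_force: [-0.4, -0.7, 0.2]
opening: 0.0366
rot [-0.38  0.83  0.43] TCP shift [  0.7 -14.6  -0.8] F [-0.4 -0.7  0.2] open 0.0366 t 14.3167
torch pt [630.4 -44.3  70.9]
```

```bash
python3 -m creep '[[[0,0,0,0,0,0],[0,0,0,0,0,0],[0,0,5,0,0,0],[0,0,10,0,0,0],[0,0,15,0,0,0]]]' -0.2; python3 -m creep '[[[0,0,20,0,0,0],[0,0,25,0,0,0],[0,0,25,0,0,0],[0,0,0,0,0,0],[0,0,0,0,0,0]]]'
python3 - <<'E'
from h import *
look('wrist','w5.png',None,1.56)
E
```

```text
time: 14.73
tool_pos: [0.6271, -0.0445, 0.2672]
tool_rot: [3.133, -0.008, 1.606]
contact_force: [-0.5, -1.1, -0.3]
opening: 0.0547
time: 15.15
tool_pos: [0.627, -0.0444, 0.3475]
tool_rot: [3.126, -0.006, 1.606]
contact_force: [1.0, 0.2, -1.1]
opening: 0.0548
```

View pics/w5.png

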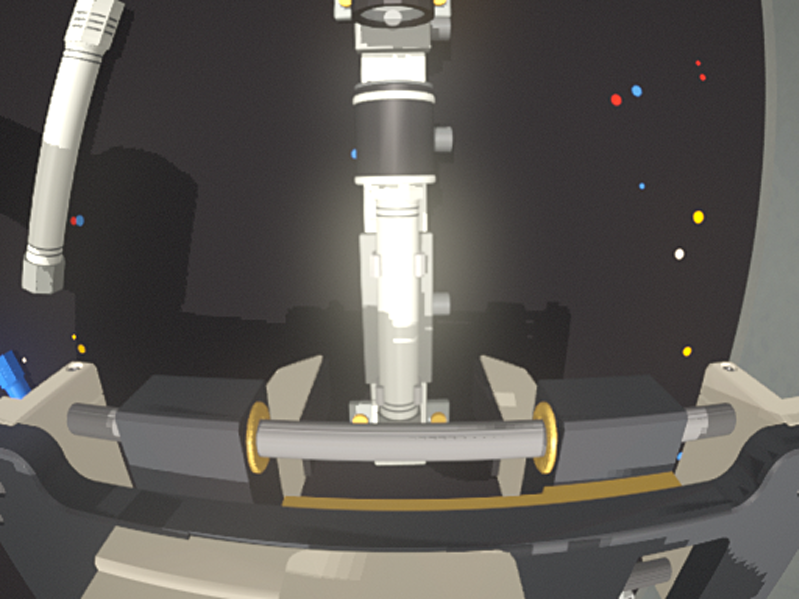

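The torch sits in both clips, with the lips at (376,265) and (421,265). It lies in line with the tube, its head is inside the mouth at row 182, and the fingers are clear.

```bash
python3 -c "
from cell import robot
print(robot.hand_in(), robot.observe()['contact_force'])"
```

```text
the job is handed in; nothing more can be done
the job is handed in; nothing more can be done
```

The small silver torch is mounted in both spring clips and slid into the slit tube until it bedded on the seal. I released it and handed the job in at about 15 s; no verdict was reported.

- **Clips:** it went in with less than 13 N at the wrist. The picture then showed both front lips closed round the barrel, with the front face about 8 mm short of the tube mouth. The rear clip was not in clear view.
- **Seal:** sliding drag was about 7 N. The push rose to 8–10 N over the last 2–3 mm, then the torch stopped firmly. At the end I pushed with 17.8 N, so about 11 N was on the seal, with the front about 20 mm deep (good to roughly 3 mm).
- **Last check:** after release the torch lay in line with the tube with its head inside the mouth. The gripper was well clear, and I touched nothing else.

**Not measured:** I could not measure the force left on the seal after release; I am relying on the clips' drag to hold it. The arm's and the wrist camera's positions for the torch differed by about 1–3 mm, within the fit.

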